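# Shut the microscope slide cabinet

## Robot

A 6-joint arm with a two-finger parallel gripper is mounted at the origin on the work surface. World frame = base frame: x ahead of the robot, y to its left, z up, the work surface at z = 0. Lengths are in m, angles in rad, forces in N, time in s.
With the tool pointing down it reaches from about 0.375 to 0.975 m from the base axis. Payload 3.8 kg.
Tool frame: the origin (TCP) lies midway between the tips of the shut fingers; the grasp point (between the pads) lies 19 mm behind it; z points along the fingers, y is the line along which they close (so a half turn about z gives the same grasp; the last joint's range is limited). The gripper opens to 85 mm and grips with 20 to 120 N. Pads are 22 mm wide; open, the fingers measure 114 mm over their backs; the gripper's body (76 mm by 85 mm) begins 54 mm behind the grasp point. The pads swing forward as they close: fully open they stand 13 mm farther back than shut.
Start: joints at [-0.037, 0.264, 1.604, -0, 1.274, -0.037], TCP at [0.675, -0, 0.208] pointing down, gripper open.
Joint ranges: [-2.63, 2.63], [-0.94, 2.18], [0.31, 2.57], [-1.31, 4.45], [0, 2.66], [-2.55, 2.55]. Speed limits (rad/s): [2.57, 2.57, 3.14, 3.14, 3.14, 3.14].

## Interface

Orientations are given as a rotation vector (axis times angle).
In Python, from workcell import bot gives the robot as it stands.
- The arm moves only by the tool servo_tool, never from a script. Its argument "series" is a list of rows, each a list of 7 numbers: the shift along the world's x, y, z in units of 0.15 m (1.0 is 0.15 m), then the turn, a rotation vector about the world's x, y, z in units of 180 degrees (1.0 is 180 degrees), then the closure, from 0 (fully open) to 1 (shut). A call has 1 to 20 rows; each row is the pose to reach, as a shift and turn from the pose commanded when the call began, turning the shorter way round; what a row does not reach only later rows make up. A row lasts 1/10 s, in which the tool goes at most 50 mm and 8.59 degrees, less where a joint would pass 70% of its speed; a pose out of reach is approached as far as the arm can. A call with a number of a shift or a turn outside -1 to 1 is refused whole. A call with a gripper value outside its range is refused whole. The fingers move at their own pace and stop on an object; "newtons" is the grip in N (left out, the last holds). Time passes only in rows, so rows that repeat a pose let the fingers close. It gives the time, the measured TCP pose, the force, the opening and the grip force at its end, in the units of the state.
- bot.read_state(): the state, without advancing time (a new reading comes with each control period).
- bot.read_camera(name): name is "scene" or "side" or "wrist"; returns the picture (400x640x3 uint8, red, green, blue); there is no depth.
- bot.camera_info(name): a dict with "vertical_fov" (degrees; the focal length in pixels is half the picture's height over the tangent of half this angle, whatever the lens; pixels are square), "cx", "cy" (the principal point, pixels), "R" (3x3) and "t" (3): a world point X has camera coordinates R X + t. Camera axes: x right, y down, z forward; pixel columns grow to the right and rows downward; lengths in m; the calibration is good to about 2 mm. A picture is of the moment at which its call begins: read the wrist's pose just before it. camera_info takes no time and is no camera call; for the wrist camera it gives the pose at the moment of the call.
- bot.finish_job(): hands the job in; it is judged then, once.
Trained networks look in the newest picture that a camera, given by its name, has taken for a name from the list of things; names that differ only in an ending like _2 or _b are one class to them, and where a whole thing is asked for, a point or a joint stands for the part that bears it (a point fixed in the world has none). Each returns a list of dicts, best first, with "score" (0 to 1); they miss things now and then, are a little off and sometimes report something else, mostly with a low value. They report only what shows in the picture. A call takes as long as a camera call. They do not tell look-alikes from the thing itself.
- bot.recognise(target, camera): "box" ([left, top, right, bottom] as shares, 0 to 1, of the picture: columns of its width, rows of its height, round what is visible of it).
- bot.trace(target, camera): "mask" (400x640 bool, what is visible of it) and "box" ([left, top, right, bottom] as shares, 0 to 1, of the picture: columns of its width, rows of its height, round what is visible of it).
- bot.mark_of(target, camera): "at" ([row, column] as shares, 0 to 1, of the picture: columns of its width, rows of its height: a listed point, or the origin of a listed thing).
The state is a dict: "time": time; "q": joint angles; "joint_vel": joint speeds; "joint_torque": joint torques, N m; "tool_pos": TCP position; "tcp_rot": TCP orientation; "wrist_force": force on the tool from outside, world axes, zero at the start; "torque": the same for the moment, N m; "width": opening from 0.0 (shut) to 1.0 (fully open); "grip_force": force on a finger pad.
Only numpy, scipy, OpenCV 4.12 (cv2) and the standard library are available. Lean on these libraries where they do the work, as an engineer would, in place of code of your own. Each camera call takes 0.05 s, during which the arm holds its last target. There are 200 camera calls.

## Task

The slide cabinet on the microscopy bench has been left open. With your fingertips, gently push its drawer fully in, and then push the side-hinged door fully shut over it. Do not lift anything or slam anything: the small glass jar must stay standing in the drawer, and the bottle and the boxes on the bench stay where they are.

Things in the scene. Friction and masses are not known exactly. Their poses are not given: they have to be found in the camera images.
- cabinet: Low white slide cabinet fixed to the bench, 210 mm wide (its y), 200 mm deep (its x), 125 mm high. Origin on the bench under the middle of its open front edge; its +x points from the front into the cabinet, +y to the door's hinge side, z up. The drawer slides out along its -x.
- drawer (a joint): How far the aluminium drawer stands out of the cabinet, m: 0 = fully in (end stop), 0.13 = end stop out; starts 0.08 to 0.115. The outer face of its flat front, without handle, lies at cabinet x = -(joint value): flush with the cabinet's front edge when shut. About 2 N of friction; it stays where it is left.
- drawer_front (a point): Middle of the top edge of the drawer front's outer face, 99 mm above the bench. The front panel is 170 mm wide, centred on the cabinet's y = 0, 10 mm thick, and reaches from 17 to 99 mm above the bench.
- drawer_floor (a point): A point on the drawer's floor, 22 mm above the bench, 55 mm behind the outer face of its front, mid-width; axes as the cabinet's. The inside of the drawer is 160 mm wide; a fixed grey slide rack fills its rear from 57 mm behind this point.
- door (a joint): Opening angle of the white door, rad: 0 = shut flat over the front (end stop), 1.9 = end stop; starts 1.5 to 1.75. In cabinet axes, at angle a the door runs from its hinge (x = -0.001, y = +0.105) along (-sin a, -cos a), and its outer face, 12 mm from the hinge axis, looks along (-cos a, sin a). Friction 0.08 N m; it stays where it is left.
- door_hinge (a point): On the door's hinge axis, 120 mm above the bench, level with the door's top.
- door_edge (a point): Top corner of the door's free edge on its outer face, 210 mm from the hinge, 120 mm above the bench. The door is a flat panel 210 mm wide, 12 mm thick, from 5 to 120 mm above the bench, without handle.
- jar: Glass staining jar with white cap, 38 mm across, 58 mm high, about 0.1 kg, standing loose in the drawer just behind its front. Origin at the centre of its underside, z along its axis. It must stay standing in the drawer.
- dropper: White plastic dropper bottle, 32 mm across, 85 mm high, standing loose on the bench, beyond the door's sweep. Origin at the centre of its underside, z along its axis. Leave alone.
- slide_box: Cardboard slide box 90 x 80 x 35 mm, loose on the bench to one side. Origin at the centre of its underside. Leave alone.
- tip_box: Pipette tip box, black with a clear lid, 119 x 84 x 62 mm, loose on the bench to one side. Origin at the centre of its underside. Leave alone.
Mind the look-alikes: they are no part of the job. Leave any yellow look-alike of the jar alone.

How it is judged:
By the outcome, as a careful person would: the job done as asked, in the order asked, and still so for the second after the job is handed in, with the robot touching nothing.
It also fails if it takes over 58 s, if anything falls off the work surface, if the arm or the gripper's body presses on something with over 40 N, if the wrist force passes 120 N, or if a joint passes its speed limit or range.

## Working session

There is one attempt and no reset: what is moved stays moved. The work goes in short steps, Python scripts to look and compute and a tool call to move; the robot and the scene stay as the last step left them, time stands still between calls to the robot, and variables do not carry over. Pictures are saved under pics/ and viewed, at most 10 in all, crops included, and the job is handed in when it is done.

Besides the shell and the picture viewer there is one more tool, called after "Request:" as name(argument=value, ...), one argument or row to a line, values as JSON. servo_tool: Moves the arm, as the interface text tells. Shifts and turns lie within -1 to 1; 1 stands for 0.15 m of shift or 180 degrees of turn. Its arguments: {"type":"object","properties":{"series":{"type":"array","items":{"type":"array","items":{"type":"number"}}},"newtons":{"type":"number"}},"required":["series"]}

```bash
mkdir -p pics; cat > h.py <<'E'
import numpy as np, cv2
from workcell import bot
def cam(n):
    c=bot.camera_info(n); f=200/np.tan(np.radians(c["vertical_fov"])/2)
    return f,c["cx"],c["cy"],np.array(c["R"]),np.array(c["t"])
def ray(n,at):
    f,cx,cy,R,t=cam(n); r,c=at[0]*400,at[1]*640
    return -R.T@t, R.T@np.array([(c-cx)/f,(r-cy)/f,1])
def onz(n,at,z):
    o,d=ray(n,at); return o+d*(z-o[2])/d[2]
def proj(n,X):
    f,cx,cy,R,t=cam(n); p=R@np.array(X)+t; return [(f*p[1]/p[2]+cy),(f*p[0]/p[2]+cx)]
E
python3 - <<'E'
from h import *
ims=[]
for n in ["scene","side"]:
    im=bot.read_camera(n); ims.append(im); cv2.imwrite(f"pics/{n}0.png",im[:,:,::-1])
    print(n,bot.camera_info(n)["vertical_fov"],(-cam(n)[3].T@cam(n)[4]).round(3))
    for t,z in [("cabinet",0),("drawer_front",.099),("drawer_floor",.022),("door_hinge",.12),("door_edge",.12),("jar",.022),("dropper",0),("slide_box",0),("tip_box",0)]:
        for d in bot.mark_of(t,n)[:2]:
            print(t,round(d["score"],2),(np.array(d["at"])*[400,640]).round(),onz(n,d["at"],z).round(3))
print(bot.read_state())
E
```

```text
scene 53.68673698032449 [0.896 0.425 1.028]
cabinet 0.93 [274. 352.] [0.617 0.15  0.   ]
drawer_front 0.65 [266. 321.] [0.701 0.122 0.099]
drawer_floor 0.78 [273. 343.] [0.643 0.141 0.022]
door_hinge 0.81 [219. 345.] [0.588 0.048 0.12 ]
door_edge 0.93 [228. 263.] [ 0.784 -0.031  0.12 ]
door_edge 0.54 [266. 322.] [0.703 0.131 0.12 ]
jar 0.72 [282. 336.] [0.673 0.156 0.022]
slide_box 0.65 [150. 262.] [ 0.651 -0.353  0.   ]
side 52.35987019448147 [0.949 0.604 0.749]
cabinet 0.68 [289. 363.] [0.619 0.155 0.   ]
drawer_front 0.71 [259. 329.] [0.691 0.12  0.099]
drawer_front 0.42 [147. 320.] [ 0.541 -0.26   0.099]
drawer_floor 0.84 [280. 351.] [0.642 0.136 0.022]
door_hinge 0.37 [257. 326.] [0.704 0.129 0.12 ]
door_edge 0.63 [213. 262.] [ 0.781 -0.042  0.12 ]
jar 0.93 [346. 296.] [0.81  0.232 0.022]
jar 0.82 [292. 346.] [0.667 0.16  0.022]
dropper 0.82 [173. 321.] [ 0.532 -0.262  0.   ]
slide_box 0.83 [166. 275.] [ 0.647 -0.347  0.   ]
tip_box 0.59 [261. 327.] [0.658 0.05  0.   ]
tip_box 0.52 [152. 320.] [ 0.492 -0.364  0.   ]
{'time': 1.0, 'q': array([-3.68986055e-02,  2.63881358e-01,  1.60397116e+00, -2.34941979e-05,
        1.27367261e+00, -3.69033162e-02]), 'joint_vel': array([ 4.69750591e-04, -1.62000644e-03, -1.23864571e-03, -3.97702417e-04,
        2.46770533e-05,  6.16065331e-04]), 'joint_torque': array([-8.56443821e-04, -5.15078402e+01, -3.67737651e+01, -3.35813120e-04,
        8.72453202e-04, -4.99899386e-06]), 'tool_pos': array([ 6.75020787e-01, -1.00041928e-05,  2.08507899e-01]), 'tcp_rot': array([2.22138280e+00, 2.22140854e+00, 4.63327666e-05]), 'wrist_force': array([ 0.11985632, -0.0048719 ,  0.10644812]), 'torque': array([-0.00747465,  0.01329202,  0.04914321]), 'grip_force': 0.0, 'width': 1.000391723498829}
```

View pics/scene0.png

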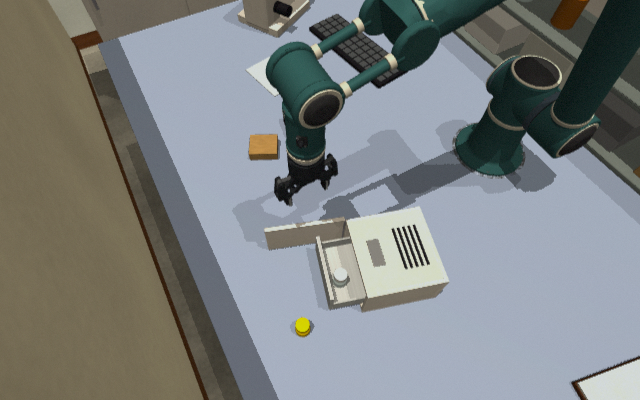

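View pics/side0.png

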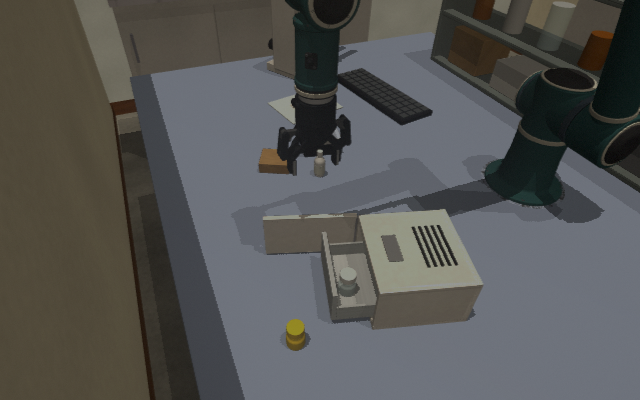

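Both views agree. The cabinet's open front faces away from the robot, its origin near (0.618, 0.152), with its door on the robot's right (free edge at scene px (265,235)). The white jar is in the drawer at scene px (340,275), and the yellow look-alike stands outside at (303,326). The orange slide box, at (263,147), and the dropper are well clear. Next I fit the pose, the drawer value and the door angle.

```bash
cat >> h.py <<'E'
def pts(p):
    x,y,th,d,a=p
    ex=np.array([np.cos(th),np.sin(th),0]); ey=np.array([-np.sin(th),np.cos(th),0])
    W=lambda u,v,z: np.array([x,y,0])+u*ex+v*ey+[0,0,z]
    e=np.array([-np.sin(a),-np.cos(a)]); n=np.array([-np.cos(a),np.sin(a)])
    de=np.array([-.001,.105])+.21*e+.012*n
    return dict(cab=W(0,0,0),df=W(-d,0,.099),fl=W(-d+.055,0,.022),hi=W(-.001,.105,.12),ed=W(*de,.12),
      A=W(0,.105,.125),B=W(.2,.105,.125),C=W(.2,-.105,.125),D=W(0,-.105,.125),E=W(0,-.105,0)),W
E
python3 - <<'E'
from h import *
from scipy.optimize import least_squares
obs={"scene":dict(cab=(274,352),df=(266,321),fl=(273,343),hi=(219,345),ed=(228,263),A=(220,347),B=(209,421),C=(282,447),D=(308,364)),
"side":dict(cab=(289,363),df=(259,329),fl=(280,351),ed=(213,262),A=(215,359),B=(211,448),C=(284,477),D=(289,375),E=(325,377))}
C={n:cam(n) for n in obs}
def pr(n,X):
    f,cx,cy,R,t=C[n]; p=R@X+t; return np.array([f*p[1]/p[2]+cy,f*p[0]/p[2]+cx])
def res(p):
    P,_=pts(p); return np.concatenate([pr(n,P[k])-o for n in obs for k,o in obs[n].items()])
s=least_squares(res,[.618,.152,np.pi-.28,.085,1.6],loss="soft_l1")
print(s.x.round(4),np.degrees(s.x[2]),res(s.x).round(1).reshape(-1,2).tolist())
P,W=pts(s.x)
for k,v in P.items(): print(k,v.round(3))
np.save("p.npy",s.x)
E
```

```text
[0.6207 0.1476 2.8032 0.0782 1.5736] 160.60934367961508 [[-0.4, -1.7], [-1.4, 1.9], [-0.9, -0.5], [0.2, 0.2], [-1.2, 1.0], [-1.7, -1.2], [-1.7, -0.6], [1.9, 0.6], [-10.4, 0.7], [-2.0, -2.1], [0.9, -1.2], [1.5, 0.3], [2.4, 1.4], [-0.9, -0.4], [-0.3, -1.8], [3.6, 4.7], [4.1, 1.3], [4.5, -7.9]]
cab [0.621 0.148 0.   ]
df [0.694 0.122 0.099]
fl [0.643 0.14  0.022]
hi [0.587 0.048 0.12 ]
ed [ 0.781 -0.033  0.12 ]
A [0.586 0.049 0.125]
B [0.397 0.115 0.125]
C [0.467 0.313 0.125]
D [0.656 0.247 0.125]
E [0.656 0.247 0.   ]
```

Request:
servo_tool(
  series=[
    [0.2,0.25,0,0,0,-0.03,1],
    [0.4,0.5,0,0,0,-0.07,1],
    [0.52,0.67,0,0,0,-0.108,1],
    [0.52,0.67,0,0,0,-0.108,1],
    [0.52,0.67,0,0,0,-0.108,1],
    [0.52,0.67,0,0,0,-0.108,1],
    [0.52,0.67,-0.2,0,0,-0.108,1],
    [0.52,0.67,-0.4,0,0,-0.108,1],
    [0.52,0.67,-0.6,0,0,-0.108,1],
    [0.52,0.67,-0.8,0,0,-0.108,1],
    [0.52,0.67,-0.89,0,0,-0.108,1],
    [0.52,0.67,-0.89,0,0,-0.108,1],
  ],
)

```text
time: 2.2
tool_pos: [0.7503, 0.0991, 0.072]
tcp_rot: [-2.563, -1.812, 0.008]
wrist_force: [0.0, -0.3, -0.5]
width: 0.004
grip_force: 0.0
```

```bash
python3 - <<'E'
from h import *
im=bot.read_camera("side"); cv2.imwrite("pics/s1.png",cv2.resize(im[150:380,200:520,::-1],None,fx=2.4,fy=2.4))
s=bot.read_state();print(s["tool_pos"],s["wrist_force"],s["width"],s["time"])
E
```

```text
[0.75213984 0.09949783 0.07445793] [-0.42288278 -0.38351474  0.38343485] 0.002108771487577525 2.25
```

View pics/s1.png

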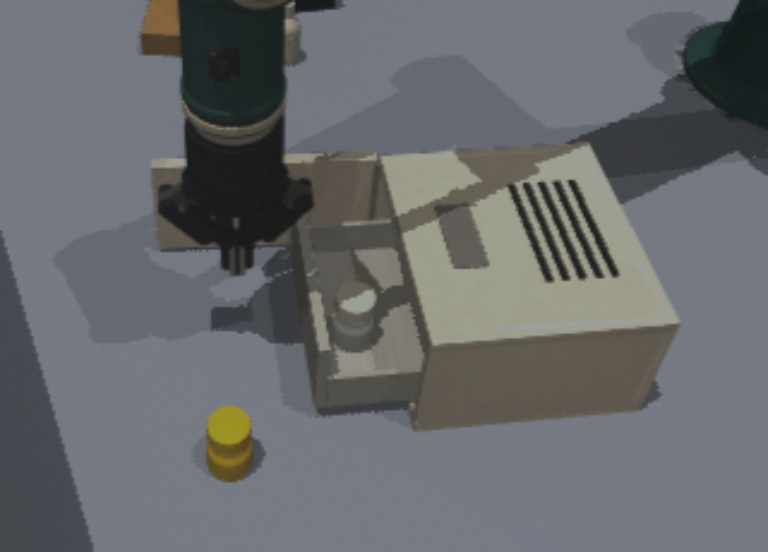

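The shut fingers are about 60 mm in front of the drawer front, and the jar is standing. The knuckles spread towards the cabinet (crop px (305,195)), so I turn 90° to put them along the front.

Request:
servo_tool(
  series=[
    [0,0,0,0,0,0.045,1],
    [0,0,0,0,0,0.09,1],
    [0,0,0,0,0,0.135,1],
    [0,0,0,0,0,0.18,1],
    [0,0,0,0,0,0.225,1],
    [0,0,0,0,0,0.27,1],
    [0,0,0,0,0,0.315,1],
    [0,0,0,0,0,0.36,1],
    [0,0,0,0,0,0.405,1],
    [0,0,0,0,0,0.45,1],
    [0,0,0,0,0,0.5,1],
    [0,0,0,0,0,0.5,1],
    [-0.05,0.018,0,0,0,0.5,1],
    [-0.1,0.035,0,0,0,0.5,1],
    [-0.15,0.053,0,0,0,0.5,1],
    [-0.2,0.07,0,0,0,0.5,1],
    [-0.22,0.077,0,0,0,0.5,1],
    [-0.22,0.077,0,0,0,0.5,1],
  ],
)

```text
time: 4.05
tool_pos: [0.7193, 0.1124, 0.075]
tcp_rot: [-0.53, -3.096, 0.0]
wrist_force: [-0.0, 0.7, -0.3]
width: 0.001
grip_force: 0.0
```

```bash
python3 - <<'E'
from h import *
s=bot.read_state();print(s["tool_pos"],s["tcp_rot"],s["wrist_force"],s["q"])
x,y,th=np.load("p.npy")[:3];d=s["tool_pos"][:2]-[x,y];print(d@[np.cos(th),np.sin(th)],d@[-np.sin(th),np.cos(th)])
E
```

```text
[0.71930322 0.11239496 0.07498937] [-5.29966488e-01 -3.09629207e+00  1.53083896e-04] [-0.01927745  0.65420466 -0.33325364] [ 1.20801201e-01  4.60172058e-01  1.59531383e+00 -1.72147947e-05
  1.08639625e+00 -1.11094917e+00]
-0.10471029309120594 0.00043024481417086835
```

Request:
servo_tool(
  series=[
    [-0.02,0.007,0,0,0,0,1],
    [-0.04,0.014,0,0,0,0,1],
    [-0.06,0.021,0,0,0,0,1],
    [-0.08,0.028,0,0,0,0,1],
    [-0.1,0.035,0,0,0,0,1],
    [-0.12,0.042,0,0,0,0,1],
    [-0.145,0.051,0,0,0,0,1],
    [-0.17,0.06,0,0,0,0,1],
    [-0.195,0.069,0,0,0,0,1],
    [-0.22,0.077,0,0,0,0,1],
    [-0.245,0.086,0,0,0,0,1],
    [-0.27,0.095,0,0,0,0,1],
    [-0.295,0.104,0,0,0,0,1],
    [-0.32,0.113,0,0,0,0,1],
    [-0.345,0.121,0,0,0,0,1],
    [-0.37,0.13,0,0,0,0,1],
    [-0.395,0.139,0,0,0,0,1],
    [-0.42,0.148,0,0,0,0,1],
    [-0.445,0.157,0,0,0,0,1],
    [-0.47,0.165,0,0,0,0,1],
  ],
)

```text
time: 6.05
tool_pos: [0.6492, 0.1369, 0.075]
tcp_rot: [0.53, 3.096, -0.0]
wrist_force: [1.5, -3.4, 3.8]
width: -0.001
grip_force: 2.3
```

```bash
cat > st.py <<'E'
from h import *
s=bot.read_state();print(s["tool_pos"],s["wrist_force"],s["time"])
x,y,th=np.load("p.npy")[:3];d=s["tool_pos"][:2]-[x,y];print("cab",d@[np.cos(th),np.sin(th)],d@[-np.sin(th),np.cos(th)])
E
python3 st.py
```

```text
[0.64920182 0.13694527 0.07504388] [ 1.49709489 -3.40365693  3.7629668 ] 6.05
cab -0.030434377984700098 0.0005466818299432954
```

Request:
servo_tool(
  series=[
    [-0.015,0.005,0,0,0,0,1],
    [-0.03,0.011,0,0,0,0,1],
    [-0.045,0.016,0,0,0,0,1],
    [-0.06,0.021,0,0,0,0,1],
    [-0.075,0.026,0,0,0,0,1],
    [-0.09,0.032,0,0,0,0,1],
    [-0.1,0.035,0,0,0,0,1],
    [-0.1,0.035,0,0,0,0,1],
  ],
)

```text
time: 6.85
tool_pos: [0.6341, 0.1424, 0.0749]
tcp_rot: [-0.53, -3.096, -0.0]
wrist_force: [0.6, -2.3, 4.2]
width: 0.007
grip_force: 1.6
```

```bash
python3 st.py; python3 - <<'E'
from h import *
im=bot.read_camera("side"); cv2.imwrite("pics/s2.png",cv2.resize(im[150:380,200:520,::-1],None,fx=2.4,fy=2.4))
E
```

```text
[0.6340608  0.1423622  0.07486882] [ 0.60724132 -2.26823581  4.23672184] 6.85
cab -0.014353750660166083 0.0004639421216761976
```

View pics/s2.png

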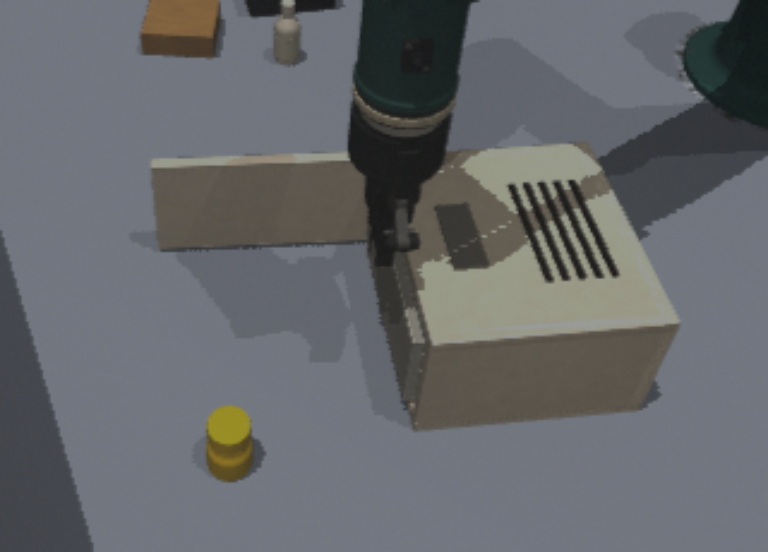

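The drawer is nearly in, with only a few mm still proud. I'll continue in 1 mm steps, watching the force.

Request:
servo_tool(
  series=[
    [-0.006,0.002,0,0,0,0,1],
    [-0.012,0.004,0,0,0,0,1],
    [-0.019,0.007,0,0,0,0,1],
    [-0.025,0.009,0,0,0,0,1],
    [-0.025,0.009,0,0,0,0,1],
  ],
)

```text
time: 7.4
tool_pos: [0.6305, 0.1435, 0.0749]
tcp_rot: [-0.53, -3.096, -0.0]
wrist_force: [0.7, -1.7, 2.4]
width: -0.002
grip_force: 1.5
```

```bash
python3 st.py
```

```text
[0.63049087 0.14352771 0.0748834 ] [ 0.65258672 -1.72933515  2.43660463] 7.4
cab -0.010599354505844406 0.0005497926266776908
```

Request:
servo_tool(
  series=[
    [-0.006,0.002,0,0,0,0,1],
    [-0.012,0.004,0,0,0,0,1],
    [-0.019,0.007,0,0,0,0,1],
    [-0.019,0.007,0,0,0,0,1],
  ],
)

```text
time: 7.8
tool_pos: [0.6291, 0.144, 0.075]
tcp_rot: [0.529, 3.094, -0.0]
wrist_force: [5.2, -4.1, 0.0]
width: -0.001
grip_force: 3.5
```

Request:
servo_tool(
  series=[
    [-0.006,0.002,0,0,0,0,1],
    [-0.012,0.004,0,0,0,0,1],
    [-0.012,0.004,0,0,0,0,1],
  ],
)

```text
time: 8.1
tool_pos: [0.6292, 0.144, 0.0751]
tcp_rot: [0.529, 3.09, -0.0]
wrist_force: [10.9, -6.1, -2.8]
width: 0.003
grip_force: 5.9
```

The end stop is confirmed: the force rises and the tool doesn't advance. Now I back off, lift over, and move to the outside of the door.

Request:
servo_tool(
  series=[
    [0.1,-0.035,0,0,0,0,1],
    [0.25,-0.09,0,0,0,0,1],
    [0.35,-0.12,0,0,0,0,1],
    [0.35,-0.12,0.25,0,0,-0.045,1],
    [0.35,-0.12,0.5,0,0,-0.09,1],
    [0.35,-0.12,0.8,0,0,-0.135,1],
    [0.35,-0.12,0.85,0,0,-0.18,1],
    [0.42,-0.3,0.85,0,0,-0.225,1],
    [0.5,-0.5,0.85,0,0,-0.27,1],
    [0.6,-0.75,0.85,0,0,-0.315,1],
    [0.65,-1,0.85,0,0,-0.36,1],
    [0.65,-1,0.85,0,0,-0.405,1],
    [0.65,-1,0.85,0,0,-0.45,1],
    [0.65,-1,0.85,0,0,-0.5,1],
    [0.65,-1,0.85,0,0,-0.5,1],
  ],
)

```text
time: 9.6
tool_pos: [0.7226, -0.0042, 0.2011]
tcp_rot: [-2.563, -1.812, 0.002]
wrist_force: [0.9, 0.7, 0.7]
width: 0.004
grip_force: 0.0
```

```bash
python3 st.py; python3 - <<'E'
from h import *
for n in ["scene","side"]:
    im=bot.read_camera(n); cv2.imwrite(f"pics/{n}3.png",cv2.resize(im[150:380,200:520,::-1],None,fx=2.4,fy=2.4))
    for t,z in [("door_edge",.12),("drawer_front",.099)]:
        for d in bot.mark_of(t,n)[:2]: print(n,t,round(d["score"],2),onz(n,d["at"],z).round(3))
E
```

```text
[ 0.72256585 -0.00417617  0.20109349] [0.92559141 0.67561348 0.73916065] 9.6
cab -0.1464903209095742 0.10930586501863834
scene door_edge 0.79 [ 0.786 -0.034  0.12 ]
scene drawer_front 0.82 [0.618 0.147 0.099]
side door_edge 0.68 [ 0.78  -0.038  0.12 ]
side drawer_front 0.76 [0.62  0.143 0.099]
```

View pics/side3.png

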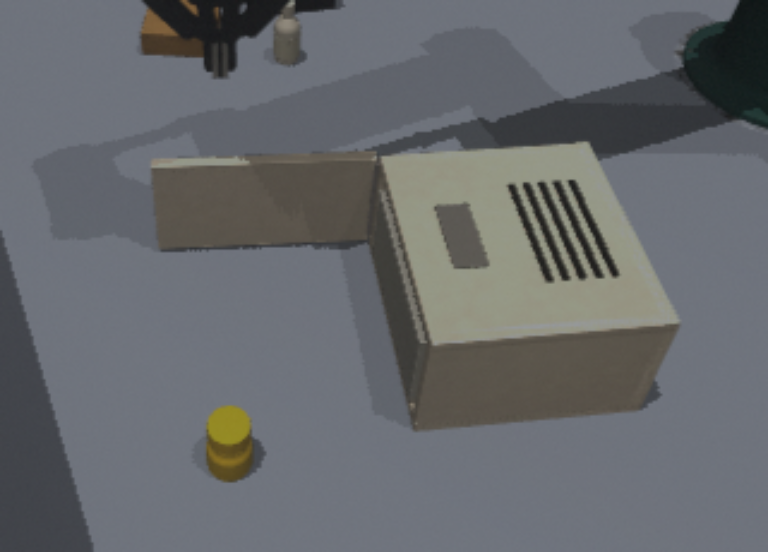

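The drawer now sits flush (drawer_front reads at about the cabinet origin) and the door hasn't moved. Next: lower outside the door and work out the arc.

Request:
servo_tool(
  series=[
    [0.02,-0.2,0,0,0,0,1],
    [0.04,-0.37,0,0,0,0,1],
    [0.04,-0.37,-0.2,0,0,0,1],
    [0.04,-0.37,-0.45,0,0,0,1],
    [0.04,-0.37,-0.7,0,0,0,1],
    [0.04,-0.37,-0.85,0,0,0,1],
    [0.04,-0.37,-0.85,0,0,0,1],
  ],
)

```text
time: 10.6
tool_pos: [0.7255, -0.0599, 0.0693]
tcp_rot: [-2.558, -1.812, 0.011]
wrist_force: [-1.9, 0.3, -0.9]
width: -0.001
grip_force: 0.0
```

```bash
python3 st.py; python3 - <<'E'
from h import *
x,y,th,_,a0=np.load("p.npy"); s=bot.read_state()["tool_pos"][:2]
R=np.array([[np.cos(th),-np.sin(th)],[np.sin(th),np.cos(th)]])
for a in np.r_[1.65,1.5736,np.arange(1.5,-.06,-.1),0]:
    c=np.array([-.001,.105])+.16*np.array([-np.sin(a),-np.cos(a)])+.023*np.array([-np.cos(a),np.sin(a)])
    w=R@c+[x,y]; print(round(a,2),w.round(4),((w-s)/.15).round(3),round((a0-a)/np.pi,3))
E
```

```text
[ 0.72549769 -0.05987503  0.06933942] [-1.90866348  0.29839889 -0.92138532] 10.6
cab -0.1677482878017077 0.16087192390089985
1.65 [ 0.7237 -0.0377] [-0.012  0.148] -0.024
1.57 [ 0.7298 -0.027 ] [0.029 0.219] -0.0
1.5 [ 0.735  -0.0163] [0.063 0.29 ] 0.023
1.4 [ 0.7407 -0.0012] [0.101 0.391] 0.055
1.3 [0.7448 0.0144] [0.129 0.495] 0.087
1.2 [0.7474 0.0304] [0.146 0.602] 0.119
1.1 [0.7484 0.0465] [0.153 0.709] 0.151
1.0 [0.7478 0.0627] [0.148 0.817] 0.183
0.9 [0.7455 0.0787] [0.133 0.924] 0.214
0.8 [0.7417 0.0943] [0.108 1.028] 0.246
0.7 [0.7363 0.1096] [0.072 1.13 ] 0.278
0.6 [0.7294 0.1242] [0.026 1.227] 0.31
0.5 [0.7211 0.1381] [-0.029  1.32 ] 0.342
0.4 [0.7115 0.151 ] [-0.094  1.406] 0.374
0.3 [0.7006 0.163 ] [-0.166  1.486] 0.405
0.2 [0.6885 0.1738] [-0.246  1.558] 0.437
0.1 [0.6755 0.1833] [-0.333  1.621] 0.469
-0.0 [0.6616 0.1915] [-0.426  1.676] 0.501
0.0 [0.6616 0.1915] [-0.426  1.676] 0.501
```

Request:
servo_tool(
  series=[
    [0,0.05,0,0,0,0,1],
    [0.01,0.1,0,0,0,0,1],
    [0.02,0.14,0,0,0,0,1],
    [0.025,0.18,0,0,0,0,1],
    [0.03,0.22,0,0,0,0,1],
    [0.046,0.255,0,0,0,0.012,1],
    [0.063,0.29,0,0,0,0.023,1],
    [0.082,0.34,0,0,0,0.04,1],
    [0.101,0.391,0,0,0,0.055,1],
    [0.116,0.443,0,0,0,0.07,1],
    [0.129,0.495,0,0,0,0.087,1],
    [0.138,0.548,0,0,0,0.103,1],
    [0.146,0.602,0,0,0,0.119,1],
    [0.15,0.655,0,0,0,0.135,1],
    [0.153,0.709,0,0,0,0.151,1],
    [0.151,0.763,0,0,0,0.167,1],
    [0.148,0.817,0,0,0,0.183,1],
    [0.141,0.87,0,0,0,0.2,1],
    [0.133,0.924,0,0,0,0.214,1],
    [0.133,0.924,0,0,0,0.214,1],
  ],
)

```text
time: 12.6
tool_pos: [0.7495, 0.0795, 0.0751]
tcp_rot: [-1.82, -2.56, -0.001]
wrist_force: [-0.5, -0.9, -0.3]
width: -0.002
grip_force: 0.0
```

```bash
python3 st.py; python3 - <<'E'
from h import *
im=bot.read_camera("side"); cv2.imwrite("pics/s4.png",cv2.resize(im[150:380,200:520,::-1],None,fx=2.4,fy=2.4))
E
```

```text
[0.74949112 0.07954049 0.07509085] [-0.47086181 -0.88216357 -0.28197797] 12.6
cab -0.1440937566548507 0.0213985010185864
```

View pics/s4.png

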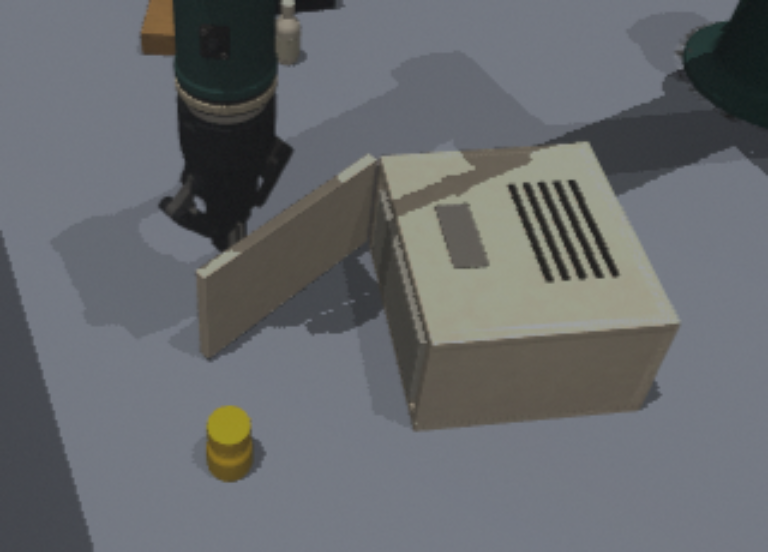

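The door is following, now at about 0.9 rad, with the fingers on its outer face at crop px (235,235). The yellow jar is clear of the sweep.

Request:
servo_tool(
  series=[
    [-0.026,0.05,0,0,0,0.016,1],
    [-0.052,0.099,0,0,0,0.032,1],
    [-0.07,0.15,0,0,0,0.048,1],
    [-0.088,0.2,0,0,0,0.064,1],
    [-0.11,0.25,0,0,0,0.08,1],
    [-0.134,0.298,0,0,0,0.096,1],
    [-0.16,0.345,0,0,0,0.111,1],
    [-0.189,0.391,0,0,0,0.127,1],
    [-0.22,0.435,0,0,0,0.143,1],
    [-0.253,0.477,0,0,0,0.159,1],
    [-0.289,0.518,0,0,0,0.175,1],
    [-0.326,0.557,0,0,0,0.191,1],
    [-0.352,0.58,0,0,0,0.201,1],
    [-0.379,0.605,0,0,0,0.212,1],
    [-0.407,0.629,0,0,0,0.223,1],
    [-0.428,0.645,0,0,0,0.231,1],
    [-0.45,0.66,0,0,0,0.24,1],
    [-0.471,0.676,0,0,0,0.248,1],
    [-0.493,0.692,0,0,0,0.255,1],
    [-0.493,0.692,0,0,0,0.255,1],
  ],
)

```text
time: 14.65
tool_pos: [0.6748, 0.1823, 0.0748]
tcp_rot: [-0.679, -3.066, 0.0]
wrist_force: [1.6, 0.3, -0.3]
width: 0.001
grip_force: 0.0
```

```bash
python3 st.py
```

```text
[0.67482635 0.18228911 0.07481069] [ 1.60240026  0.25425956 -0.34099014] 14.65
cab -0.03955092199680676 -0.05073264307702326
```

Request:
servo_tool(
  series=[
    [-0.012,0.008,0,0,0,0.004,1],
    [-0.023,0.015,0,0,0,0.008,1],
    [-0.035,0.021,0,0,0,0.012,1],
    [-0.047,0.028,0,0,0,0.016,1],
    [-0.058,0.035,0,0,0,0.02,1],
    [-0.07,0.042,0,0,0,0.024,1],
    [-0.078,0.047,0,0,0,0.028,1],
    [-0.085,0.051,0,0,0,0.031,1],
    [-0.085,0.051,0,0,0,0.031,1],
  ],
)

```text
time: 15.55
tool_pos: [0.6626, 0.1898, 0.075]
tcp_rot: [-0.53, -3.096, -0.0]
wrist_force: [0.6, 0.2, 0.0]
width: 0.001
grip_force: 0.0
```

Next I press along the cabinet's x in 1 mm steps.

Request:
servo_tool(
  series=[
    [-0.006,0.002,0,0,0,0,1],
    [-0.012,0.004,0,0,0,0,1],
    [-0.019,0.007,0,0,0,0,1],
    [-0.025,0.009,0,0,0,0,1],
    [-0.025,0.009,0,0,0,0,1],
  ],
)

```text
time: 16.05
tool_pos: [0.659, 0.191, 0.075]
tcp_rot: [-0.53, -3.096, -0.0]
wrist_force: [0.7, -0.1, -0.4]
width: -0.003
grip_force: 0.1
```

Request:
servo_tool(
  series=[
    [-0.006,0.002,0,0,0,0,1],
    [-0.012,0.004,0,0,0,0,1],
    [-0.019,0.007,0,0,0,0,1],
    [-0.019,0.007,0,0,0,0,1],
  ],
)

```text
time: 16.45
tool_pos: [0.6576, 0.1916, 0.0751]
tcp_rot: [0.53, 3.094, 0.0]
wrist_force: [4.7, -1.2, -3.0]
width: 0.001
grip_force: 2.5
```

Request:
servo_tool(
  series=[
    [-0.006,0.002,0,0,0,0,1],
    [-0.012,0.004,0,0,0,0,1],
    [-0.012,0.004,0,0,0,0,1],
  ],
)

```text
time: 16.75
tool_pos: [0.6576, 0.1916, 0.0752]
tcp_rot: [0.529, 3.09, 0.0]
wrist_force: [9.6, -1.8, -6.5]
width: -0.002
grip_force: 4.9
```

Request:
servo_tool(
  series=[
    [0.02,-0.007,0,0,0,0,1],
    [0.1,-0.035,0,0,0,0,1],
    [0.25,-0.09,0,0,0,0,1],
    [0.4,-0.14,0,0,0,0,1],
    [0.4,-0.14,0.25,0,0,0,1],
    [0.4,-0.14,0.5,0,0,0,1],
    [0.4,-0.14,0.8,0,0,0,1],
    [0.5,-0.4,0.9,0,0,0,1],
    [0.5,-0.7,0.9,0,0,0,1],
    [0.5,-1,0.9,0,0,0,1],
    [0.5,-1,0.9,0,0,0,1],
  ],
)

```text
time: 17.85
tool_pos: [0.7297, 0.0363, 0.2102]
tcp_rot: [0.538, 3.095, -0.004]
wrist_force: [0.1, -0.3, -0.4]
width: -0.001
grip_force: 0.0
```

```bash
python3 st.py; python3 - <<'E'
from h import *
for n in ["scene","side"]:
    im=bot.read_camera(n); cv2.imwrite(f"pics/{n}5.png",cv2.resize(im[150:380,200:520,::-1],None,fx=2.4,fy=2.4))
p=np.load("p.npy"); p[4]=0; print(pts(p)[0]["ed"].round(3))
for n in ["scene","side"]:
    for d in bot.mark_of("door_edge",n)[:2]: print(n,round(d["score"],2),onz(n,d["at"],.12).round(3))
E
```

```text
[0.72966074 0.03625108 0.21024995] [ 0.05499125 -0.33197476 -0.36002253] 17.85
cab -0.139760625387345 0.0688162254962368
[0.668 0.242 0.12 ]
scene 0.84 [0.67  0.248 0.12 ]
side 0.6 [0.662 0.244 0.12 ]
```

View pics/side5.png

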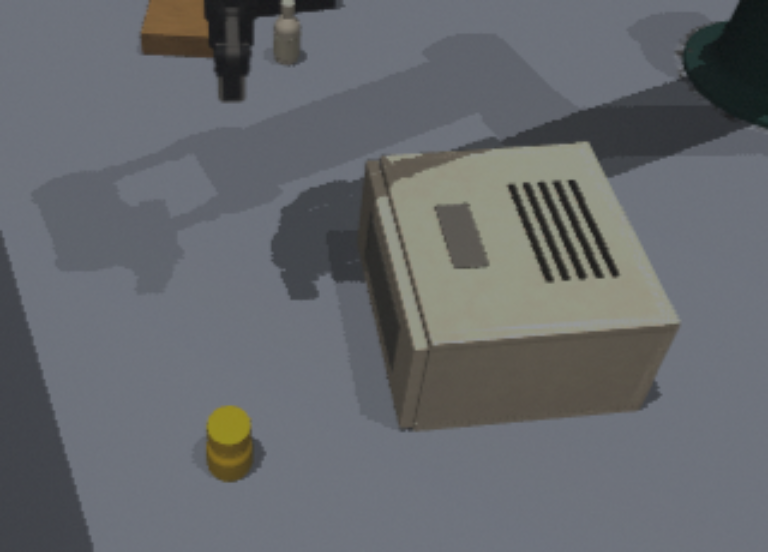

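View pics/scene5.png

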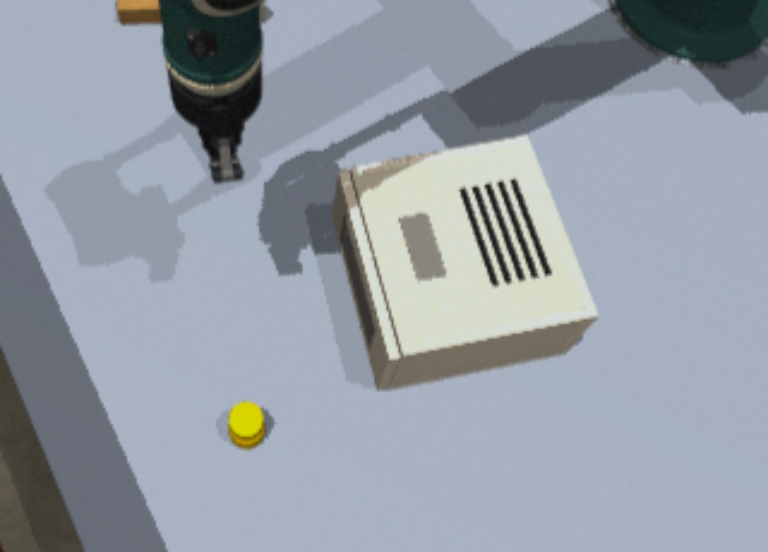

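Both views show the door shut flat over the front (edge at crop px (405,390) in the side view). The yellow jar, dropper and boxes haven't moved, and the arm is clear.

```bash
python3 -c "
from workcell import bot
print(bot.finish_job())"
```

```text
the job is handed in; nothing more can be done
None
```

I pushed the drawer fully in and then the door fully shut, each gently to its end stop at about 17 s of the 58 s allowed, and handed the job in; the other bench items show unmoved, but the jar is out of sight inside, so I couldn't confirm it is still standing.

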